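Try the fridge's roller door switch

TASK

Two door switches from the fridge stand on brackets on the worktop, and the one with the little wheel on its lever has to be tried before it is fitted. Press its wheel down just until the switch clicks over and its flag stands upright, hold it there for about a second without ever pressing on until the flag leans well over towards the housing, then let go so that the lever springs right back. Do not work the other switch, and leave the kitchen things around them where they are.

Things in the scene. Friction and masses are not known exactly. Their poses are not given: they have to be found in the camera images.
- roller_switch: The switch to try: black housing 72 x 28 x 44 mm (top 72 mm above the worktop) on a bracket with a steel foot 116 x 74 mm, fixed to the worktop. Origin: centre of the foot's underside; x runs from the flag's end to the wheel's end, z up. A 10 mm wide steel lever, hinged at x -26, z 80 mm, slopes up over the housing to a wheel at its free end, the highest part of the switch.
- wheel_center (a point): Centre of the white plastic wheel (18 mm diameter, 11 mm wide, axle along the switch's y) of the roller switch; at rest 32 mm towards +x from the switch's origin and 101 mm above the worktop (top of the wheel 110 mm). It goes down with the lever.
- roller_lever (a joint): Lever angle: 0 at rest, grows as the wheel is pressed down, about 6 mm per 0.1 rad. Force on the wheel: 1.3 N at first, at most 3.4 N near 0.07 rad (4 mm), then it falls as the switch snaps over: clicked at about 0.20 rad (12 mm, 2 N; 0.14 to 0.26 rad, 9 to 16 mm, is good). Past 0.26 rad is harmful overtravel; rigid stop at 0.29 rad. It springs back to 0 when let go.
- roller_flag (a joint): Angle of the aluminium flag (38 mm long, 22 mm wide at its end) hinged 62 mm towards -x from the roller switch's origin, 56 mm above the worktop; its lever turns it, 7.85 rad per rad: 0 lying level, pointing away from the housing; 1.57 upright: clicked; past 2.04 it leans over towards the housing: overtravel. Not to be touched.
- plain_switch: The other door switch, not to be worked: same foot, bracket, housing and flag, but its lever is a plain straight steel strip without a wheel. Origin and axes as for the roller switch; fixed to the worktop.
- plain_lever (a joint): Angle of the plain switch's lever: 0 at rest, grows as it is pressed. To stay at rest.
- timer: Wind-up kitchen timer, round, 66 mm diameter, 50 mm high, loose, a bystander. Origin at the centre of its underside.
- star: Star-shaped metal cookie cutter, 53 x 56 x 22 mm, loose, a bystander. Origin at the centre of its underside.
- nutcracker2: Dark metal nutcracker, 38 x 174 x 12 mm, loose, lying flat, a bystander. Origin at the centre of its underside.

How it is judged:
On the way:
1. the roller switch is held clicked, its flag about upright, for 0.8 s (value of joint roller_lever between 0.14 and 0.26 rad), for 0.8 s.
At the end, for the whole second after the job is handed in: Having been held clicked (lever 0.14 to 0.26 rad) for 0.8 s, the roller switch is back at rest (lever under 0.03 rad, flag under 0.3 rad); the plain lever is at rest (under 0.03 rad); timer, star cutter and nutcracker lie within 30 mm of their starts (value of joint each of roller_lever, plain_lever below 0.03 rad and value of joint roller_flag below 0.3 rad and distance of each of timer, star, nutcracker2 from where it was at the start of the episode below 0.03 m); the robot touches nothing.
It fails at once if the roller switch is pressed into overtravel (lever past 0.26 rad) (value of joint roller_lever above 0.26 rad).
It fails at once if the plain switch is worked (lever past 0.08 rad) (value of joint plain_lever above 0.08 rad).
It fails at once if a kitchen thing is shoved more than 30 mm (distance of any of timer, star, nutcracker2 from where it was at the start of the episode above 0.03 m).
It also fails if it takes over 35 s, if anything falls off the work surface, if the arm or the gripper's body presses on something with over 40 N, if the wrist force passes 120 N, or if a joint passes its speed limit or range.

ROBOT

A 7-joint arm with a two-finger parallel gripper is mounted at the origin on a cart in front of the work surface, level with it; the furniture and walls round the work are solid. World frame = base frame: x ahead of the robot, y to its left, z up, the work surface at z = 0. Lengths are in m, angles in rad, forces in N, time in s.
With the tool pointing down it reaches from about 0.4 to 0.85 m from the base axis. Payload 10.4 kg.
Tool frame: the origin (TCP) lies at the very end of the fingers, on their centre line; the grasp point (between the pads) lies 19 mm behind it (r.pinch_z is the distance from the TCP to the grasp point, in m); z points along the fingers, y is the line along which they close (so a half turn about z gives the same grasp; the last joint's range is limited). The gripper opens to 87 mm and grips with 3 to 60 N. Pads are 19 mm wide; open, the fingers measure 117 mm over their backs; the gripper's body (75 mm by 190 mm) begins 51 mm behind the grasp point.
Start: joints at [-1.144, 0.332, -0.065, 1.46, 0.022, 1.35, -0.088], TCP at [0.272, 0.563, 0.223] pointing down, gripper open.
Joint ranges: [-2.6, 2.6], [-0.5, 2.12], [-1.47, 1.34], [0.16, 2.42], [-1.27, 4.41], [0.06, 2.06], [-2.6, 2.6]. Speed limits (rad/s): [2.22, 2.22, 2.79, 2.79, 3.14, 3.14, 3.14].

INTERFACE

Orientations are given as a unit quaternion [x, y, z, w].
In Python, from bench import r, camera gives the robot as it stands. The module is installed in compiled form; this text tells all that it offers.
- The arm moves only by the shell command python3 -m pendant 'ROWS' [FORCE]. ROWS is JSON, a list of rows, each an object with "dp": the shift along the tool's x, y, z as a fraction of full scale, a list of three; "rotation": the turn, a rotation vector about the tool's x, y, z as a fraction of full scale, a list of three; "jaw": the opening, from 0 (shut) to 1 (fully open). A call has 1 to 8 rows; each row is the pose to reach, as a shift and turn from the pose commanded when the call began, along the tool's axes at that moment, turning the shorter way round; what a row does not reach only later rows make up. Full scale, the value 1, is 0.15 m for a shift and 2 pi rad for a turn. A row lasts 1/8 s, in which the tool goes at most 62.5 mm and 10.7 degrees, less where a joint would pass 70% of its speed; a pose out of reach is approached as far as the arm can. A call with a number of a shift or a turn outside -1 to 1 is refused whole. A call with a gripper value outside its range is refused whole. The fingers move at their own pace and stop on an object; FORCE is the grip in N (left out, the last holds). Time passes only in rows, so rows that repeat a pose let the fingers close. It gives the time, the measured TCP pose, the force, the opening and the grip force at its end, in the units of the state.
- r.read_state(): the state, without advancing time (a new reading comes with each control period).
- camera(name): name is "scene" or "side" or "wrist"; returns a dict with "image" (480x640x3 uint8, red, green, blue), "z_map" (480x640 float32, m along the optical axis (not along the pixel's ray), 0 where there is no reading), "mtx" (3x3 intrinsics, pixels), "T" (4x4, takes a point from camera to world coordinates). Camera axes: x right, y down, z forward; pixel columns grow to the right and rows downward; lengths in m; the calibration is good to about 2 mm. A picture is of the moment at which its call begins.
- r.close_job(): hands the job in; it is judged then, once.
The state is a dict: "time": time; "joint_positions": joint angles; "joint_vel": joint speeds; "joint_torque": joint torques, N m; "ee_pos": TCP position; "eef_rot": TCP orientation; "ft_force": force on the tool from outside, world axes, zero at the start; "torque": the same for the moment, N m; "width": finger opening in m; "grip_force": force on a finger pad.
Only numpy, scipy, OpenCV 4.12 (cv2) and the standard library are available. Lean on these libraries where they do the work, as an engineer would, in place of code of your own. Each camera call takes 0.05 s, during which the arm holds its last target. There are 200 camera calls.

## Working session

There is one attempt and no reset: what is moved stays moved. The work goes in short steps, Python scripts to look and compute and a shell command to move; the robot and the scene stay as the last step left them, time stands still between calls to the robot, and variables do not carry over. Pictures are saved under pics/ and viewed, at most 10 in all, crops included, and the job is handed in when it is done.

```bash
mkdir -p pics; python3 - <<'E'
from bench import r,camera
import cv2,pickle,numpy as np
d={n:camera(n) for n in("scene","side")}
pickle.dump(d,open("d0.pkl","wb"))
for n in d:
    cv2.imwrite(f"pics/{n}0.png",d[n]["image"][:,:,::-1]);print(n,d[n]["T"].round(3).tolist(),d[n]["mtx"].round(1).tolist())
s=r.read_state();print(s["time"],s["ee_pos"],s["eef_rot"],s["width"])
E
```

```text
scene [[0.457, -0.493, 0.74, -0.401], [-0.889, -0.233, 0.393, -0.336], [-0.021, -0.838, -0.545, 0.76], [0.0, 0.0, 0.0, 1.0]] [[614.3, 0.0, 320.1], [0.0, 614.3, 228.2], [0.0, 0.0, 1.0]]
side [[-0.804, -0.24, 0.544, -0.015], [-0.595, 0.307, -0.743, 0.854], [0.011, -0.921, -0.39, 0.466], [0.0, 0.0, 0.0, 1.0]] [[492.3, 0.0, 313.0], [0.0, 492.3, 239.7], [0.0, 0.0, 1.0]]
0.1 [0.27160475 0.56252753 0.22183587] [ 2.23023278e-01  9.74812918e-01 -6.14050631e-04 -1.23043940e-04] 0.08685888450499163
```

View pics/scene0.png

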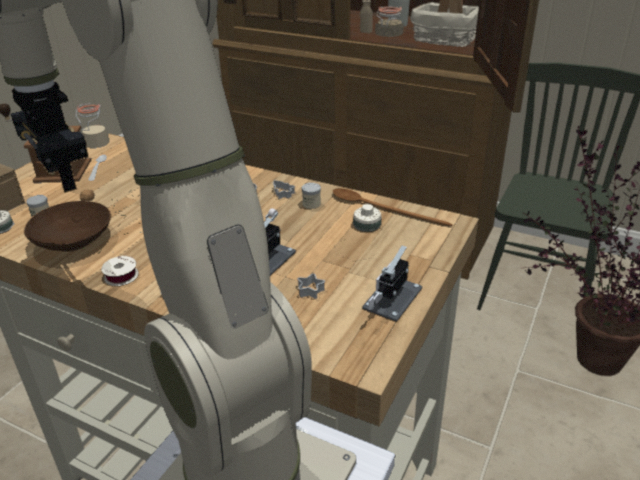

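View pics/side0.png

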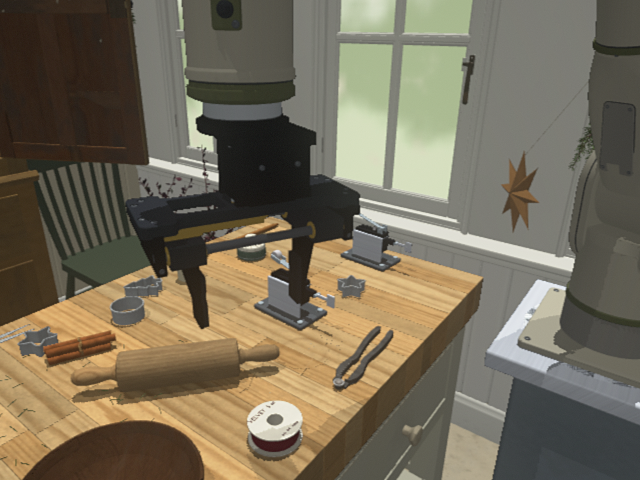

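The scene view shows one switch at (395,290) and another half hidden by the arm at (272,245). In the side view they are at (290,295) near and (372,245) far. I'll enlarge both to find the wheel.

```bash
python3 - <<'E'
import cv2,pickle,numpy as np
d=pickle.load(open("d0.pkl","rb"))
A=d["side"]["image"][200:340,240:420,::-1];B=d["scene"]["image"][190:330,250:430,::-1]
cv2.imwrite("pics/c1.png",np.vstack([cv2.resize(x,(385,299),interpolation=2) for x in(A,B)]) if 0 else np.hstack([cv2.resize(x,(400,311),interpolation=2) for x in(A,B)]))
E
```

```text
(no output)
```

View pics/c1.png

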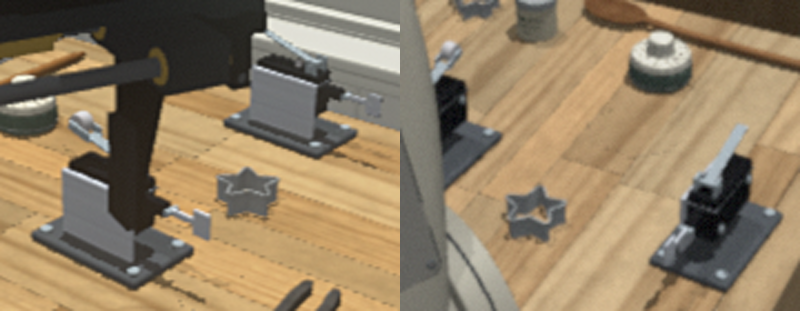

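The left crop (side view) shows the wheel on the near switch at about side pixel (280,258); in the scene view it is at about (272,211). The far switch (395,290 in scene) has the plain strip. The flag points towards the robot. Next I'll triangulate the wheel and find the switch's axis.

```bash
cat > h.py <<'E'
import numpy as np
def ray(c,u,v):
    d=np.linalg.inv(c["mtx"])@[u,v,1]; return c["T"][:3,3],c["T"][:3,:3]@d
def plane(c,u,v,z):
    o,d=ray(c,u,v); return o+d*(z-o[2])/d[2]
def tri(rays):
    A=0;b=0
    for o,d in rays:
        d=d/np.linalg.norm(d);P=np.eye(3)-np.outer(d,d);A=A+P;b=b+P@o
    p=np.linalg.solve(A,b);return p,[np.linalg.norm(np.cross(p-o,d/np.linalg.norm(d))) for o,d in rays]
def cloud(c):
    v,u=np.mgrid[:480,:640];z=c["z_map"]
    p=np.stack([(u-c["mtx"][0,2])/c["mtx"][0,0]*z,(v-c["mtx"][1,2])/c["mtx"][1,1]*z,z],-1)
    return p@c["T"][:3,:3].T+c["T"][:3,3]
E
python3 - <<'E'
import pickle,numpy as np,cv2
from h import *
d=pickle.load(open("d0.pkl","rb"))
a,b=d["side"],d["scene"]
print(tri([ray(a,279.6,257.6),ray(b,272.5,211)]))
print(cloud(a)[257,279],cloud(b)[211,272])
# foot of near switch: points z 3..15mm near
for n in d:
    P=cloud(d[n]);im=d[n]["image"].astype(int)
    w=P[257,279] if n=="side" else cloud(a)[257,279]
    near=(np.hypot(P[...,0]-w[0],P[...,1]-w[1])<.16)&(d[n]["z_map"]>0)
    z=P[...,2][near&(P[...,2]<.13)];h,e=np.histogram(z,np.arange(-.01,.13,.005));print(n,list(zip(e.round(3),h)))
    f=near&(P[...,2]>.004)&(P[...,2]<.014)
    print(f.sum(),cv2.minAreaRect(P[f][:,:2].astype(np.float32)*1000))
    t=near&(P[...,2]>.066)&(P[...,2]<.125)
    for q in sorted(P[t].round(3).tolist(),key=lambda q:-q[2])[:25]:print(q,end=" ")
E
```

```text
(array([0.50055723, 0.25379657, 0.10171409]), [np.float64(0.00508124007610143), np.float64(0.005081240076101347)])
[0.49861931 0.25417216 0.0986066 ] [0.49780336 0.25128272 0.10966215]
scene [(np.float64(-0.01), np.int64(21)), (np.float64(-0.005), np.int64(2973)), (np.float64(0.0), np.int64(1324)), (np.float64(0.005), np.int64(421)), (np.float64(0.01), np.int64(78)), (np.float64(0.015), np.int64(85)), (np.float64(0.02), np.int64(42)), (np.float64(0.025), np.int64(6)), (np.float64(0.03), np.int64(28)), (np.float64(0.035), np.int64(25)), (np.float64(0.04), np.int64(25)), (np.float64(0.045), np.int64(26)), (np.float64(0.05), np.int64(27)), (np.float64(0.055), np.int64(26)), (np.float64(0.06), np.int64(31)), (np.float64(0.065), np.int64(53)), (np.float64(0.07), np.int64(81)), (np.float64(0.075), np.int64(0)), (np.float64(0.08), np.int64(0)), (np.float64(0.085), np.int64(12)), (np.float64(0.09), np.int64(42)), (np.float64(0.095), np.int64(23)), (np.float64(0.1), np.int64(26)), (np.float64(0.105), np.int64(27)), (np.float64(0.11), np.int64(3)), (np.float64(0.115), np.int64(0)), (np.float64
[... 1612 characters left out ...]
oat64(0.12), np.int64(0)), (np.float64(0.125), np.int64(0))]
1094 ((465.95196533203125, 200.45700073242188), (193.9332733154297, 118.08448028564453), 83.68299865722656)
[0.505, 0.254, 0.11] [0.505, 0.252, 0.11] [0.502, 0.252, 0.11] [0.506, 0.259, 0.11] [0.502, 0.258, 0.11] [0.51, 0.254, 0.109] [0.509, 0.252, 0.109] [0.51, 0.259, 0.109] [0.509, 0.258, 0.109] [0.506, 0.256, 0.109] [0.503, 0.255, 0.109] [0.502, 0.253, 0.109] [0.505, 0.26, 0.109] [0.503, 0.259, 0.109] [0.5, 0.256, 0.109] [0.502, 0.25, 0.108] [0.507, 0.26, 0.108] [0.503, 0.257, 0.108] [0.502, 0.256, 0.108] [0.501, 0.262, 0.108] [0.5, 0.26, 0.108] [0.511, 0.261, 0.107] [0.51, 0.259, 0.107] [0.5, 0.252, 0.107] [0.498, 0.251, 0.107]
```

```bash
python3 - <<'E'
import pickle,numpy as np,cv2
from h import *
from bench import r
d=pickle.load(open("d0.pkl","rb"))
s=r.read_state()
from scipy.spatial.transform import Rotation as R
M=R.from_quat(s["eef_rot"]).as_matrix();print(M.round(3))
tops=[]
for n in d:
    P=cloud(d[n]);near=(np.hypot(P[...,0]-.49,P[...,1]-.24)<.09)&(d[n]["z_map"]>0)
    t=P[near&(P[...,2]>.105)&(P[...,2]<.114)];L=P[near&(P[...,2]>.086)&(P[...,2]<.114)]
    u=np.linalg.svd(L[:,:2]-L[:,:2].mean(0),full_matrices=False)[2][0]
    print(n,len(t),t.mean(0),t[:,2].max(),"lever dir",u); tops.append(t.mean(0))
p=np.mean(tops,0);print(p,(M.T@(p-s["ee_pos"]))/.15)
E
```

```text
[[-0.901  0.435 -0.001]
 [ 0.435  0.901 -0.001]
 [-0.    -0.001 -1.   ]]
scene 30 [0.50073618 0.25231893 0.10761472] 0.11194245552127857 lever dir [-0.98473297  0.17407176]
side 34 [0.50391648 0.25679405 0.1079812 ] 0.1103717710183642 lever dir [-0.99317036 -0.11667323]
[0.50232633 0.25455649 0.10779796] [-2.27783552 -1.17913989  0.76180716]
```

```bash
python3 -m pendant '[{"dp":[-1,-0.52,0],"rotation":[0,0,0],"jaw":0},{"dp":[-1,-0.52,0],"rotation":[0,0,0],"jaw":0},{"dp":[-1,-0.52,0],"rotation":[0,0,0],"jaw":0},{"dp":[-1,-0.52,0],"rotation":[0,0,0],"jaw":0}]' 10
python3 -m pendant '[{"dp":[-1,-0.52,0],"rotation":[0,0,0],"jaw":0},{"dp":[-1,-0.52,0],"rotation":[0,0,0],"jaw":0},{"dp":[-1,-0.52,0],"rotation":[0,0,0],"jaw":0},{"dp":[-1,-0.52,0],"rotation":[0,0,0],"jaw":0}]'
python3 -m pendant '[{"dp":[-0.28,-0.14,0.4],"rotation":[0,0,0],"jaw":0},{"dp":[-0.28,-0.14,0.4],"rotation":[0,0,0],"jaw":0},{"dp":[-0.28,-0.14,0.4],"rotation":[0,0,0],"jaw":0}]'
python3 - <<'E'
from bench import r,camera
import cv2,pickle,numpy as np
from scipy.spatial.transform import Rotation as R
d={n:camera(n) for n in("scene","side")}
pickle.dump(d,open("d1.pkl","wb"))
cv2.imwrite("pics/c2.png",np.hstack([cv2.resize(d["side"]["image"][180:340,220:400,::-1],(400,356)),cv2.resize(d["scene"]["image"][130:290,180:360,::-1],(400,356))]))
s=r.read_state();M=R.from_quat(s["eef_rot"]).as_matrix()
print(s["time"],s["ee_pos"],s["ft_force"],(M.T@(np.array([.503,.2545,.11])-s["ee_pos"]))/.15)
E
```

```text
time: 0.6
ee_pos: [0.3759, 0.4239, 0.2226]
eef_rot: [0.226, 0.974, -0.0, 0.001]
ft_force: [-0.4, 0.9, -0.4]
width: 0.0549
grip_force: 0.0
time: 1.1
ee_pos: [0.4758, 0.2892, 0.2224]
eef_rot: [0.226, 0.974, -0.0, 0.0]
ft_force: [-0.4, 0.4, 0.7]
width: 0.0152
grip_force: 0.0
time: 1.48
ee_pos: [0.5019, 0.2557, 0.1619]
eef_rot: [0.223, 0.975, -0.0, -0.001]
ft_force: [-0.5, 0.1, 0.2]
width: 0.0004
grip_force: 0.0
1.575 [0.50233227 0.25691771 0.16361309] [0.9034481  0.04758512 0.52149937] [-0.01098676 -0.01319864  0.35739916]
```

View pics/c2.png

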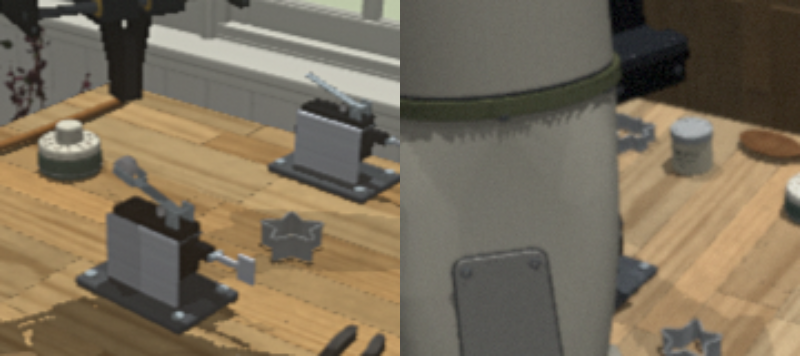

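The side view shows the closed fingertips (crop 125,97) straight above the wheel (126,166), with the flag lying level at (240,268). I'll go down to just above the wheel.

```bash
python3 -m pendant '[{"dp":[0,-0.01,0.2],"rotation":[0,0,0],"jaw":0},{"dp":[0,-0.01,0.3],"rotation":[0,0,0],"jaw":0},{"dp":[0,-0.01,0.3],"rotation":[0,0,0],"jaw":0},{"dp":[0,-0.01,0.3],"rotation":[0,0,0],"jaw":0}]'
cat > look.py <<'E'
import sys,cv2,pickle,numpy as np
from bench import r,camera
from h import cloud
c=camera("side");P=cloud(c);pickle.dump(c,open("last.pkl","wb"))
# flag region: in front (towards robot) of the housing
f=(c["z_map"]>0)&(P[...,0]>.33)&(P[...,0]<.43)&(abs(P[...,1]-.2545)<.03)&(P[...,2]>.035)&(P[...,2]<.11)
q=P[f];print("flag n",len(q),"x %.3f..%.3f z %.3f..%.3f"%(q[:,0].min(),q[:,0].max(),q[:,2].min(),q[:,2].max()))
s=r.read_state();print(s["time"],s["ee_pos"].round(4),s["ft_force"].round(2))
if len(sys.argv)>1: cv2.imwrite(f"pics/{sys.argv[1]}.png",cv2.resize(c["image"][200:340,220:400,::-1],(720,560),interpolation=2))
E
python3 look.py c3
```

```text
time: 2.08
ee_pos: [0.5025, 0.2541, 0.1187]
eef_rot: [0.223, 0.975, 0.001, 0.0]
ft_force: [-0.4, 1.2, 0.3]
width: 0.0005
grip_force: 0.0
flag n 216 x 0.373..0.430 z 0.045..0.068
2.125 [0.5026 0.254  0.1187] [-0.82  0.01  0.67]
```

View pics/c3.png

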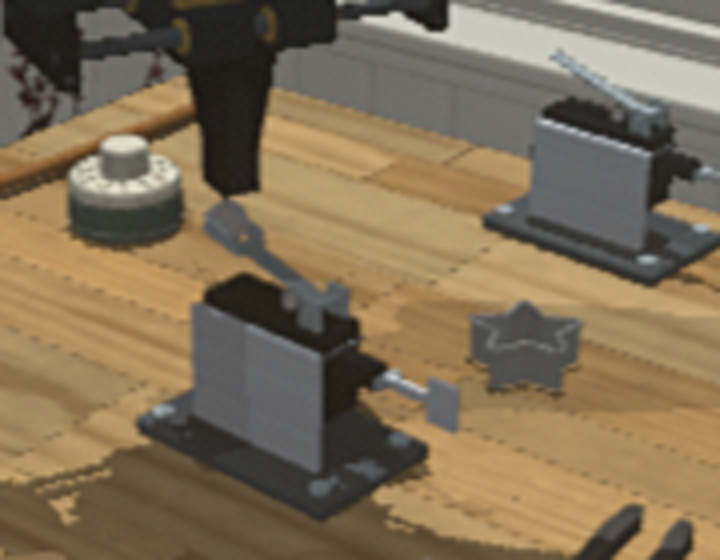

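Fingertips (232,190) are just clear of the wheel (228,222) and the flag is level. I'll press partway and read the flag.

```bash
python3 -m pendant '[{"dp":[0,0,0.05],"rotation":[0,0,0],"jaw":0},{"dp":[0,0,0.09],"rotation":[0,0,0],"jaw":0},{"dp":[0,0,0.09],"rotation":[0,0,0],"jaw":0},{"dp":[0,0,0.09],"rotation":[0,0,0],"jaw":0}]'
python3 look.py c4
```

```text
time: 2.62
ee_pos: [0.5021, 0.2536, 0.1042]
eef_rot: [0.223, 0.975, 0.0, 0.0]
ft_force: [0.8, 1.6, 2.2]
width: 0.0005
grip_force: 0.8
flag n 209 x 0.379..0.430 z 0.051..0.090
2.675 [0.5021 0.2536 0.1042] [0.   0.49 1.32]
```

View pics/c4.png

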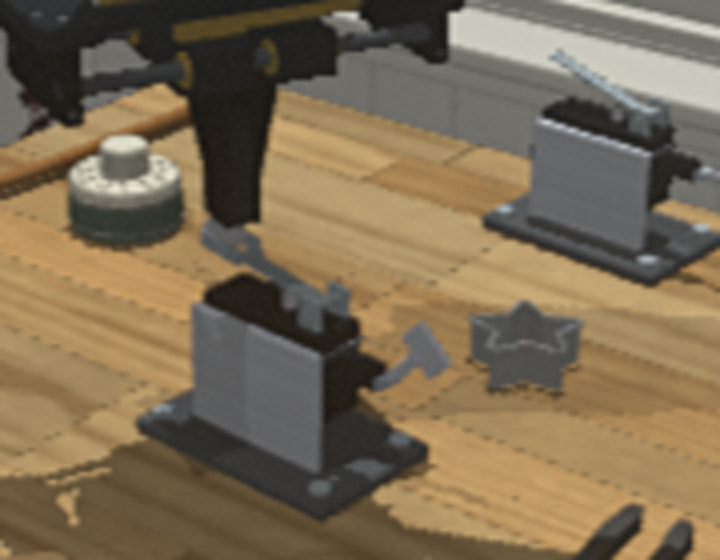

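The flag has risen to about 45° (425,350), matching a press of about 6 mm. I'll go 6 mm further and hold.

```bash
python3 -m pendant '[{"dp":[0,0,0.015],"rotation":[0,0,0],"jaw":0},{"dp":[0,0,0.03],"rotation":[0,0,0],"jaw":0},{"dp":[0,0,0.04],"rotation":[0,0,0],"jaw":0},{"dp":[0,0,0.04],"rotation":[0,0,0],"jaw":0}]'
python3 look.py c5
```

```text
time: 3.18
ee_pos: [0.5019, 0.2531, 0.0977]
eef_rot: [0.223, 0.975, -0.0, -0.0]
ft_force: [0.4, 0.3, 0.7]
width: 0.0005
grip_force: 0.8
flag n 210 x 0.402..0.430 z 0.051..0.095
3.225 [0.502  0.2532 0.0979] [-0.2   0.6   1.73]
```

View pics/c5.png

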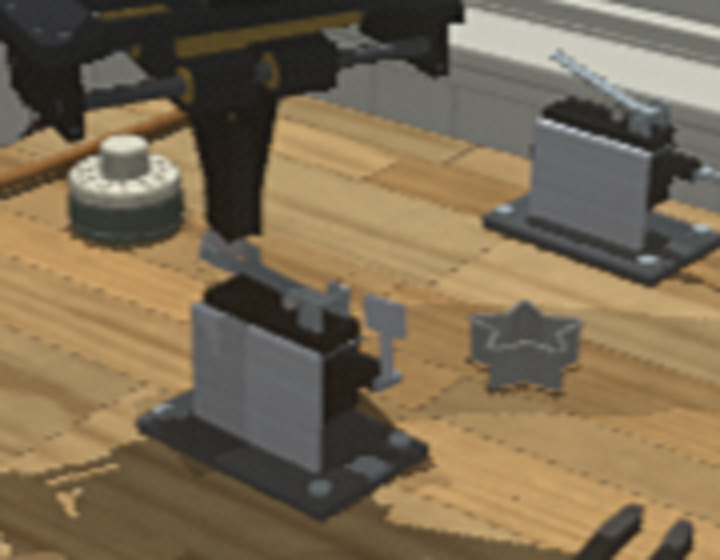

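The flag (385,340) stands upright, so the switch has clicked. I'll hold for a full second, check it, then lift away.

```bash
python3 -m pendant '[{"dp":[0,0,0],"rotation":[0,0,0],"jaw":0},{"dp":[0,0,0],"rotation":[0,0,0],"jaw":0},{"dp":[0,0,0],"rotation":[0,0,0],"jaw":0},{"dp":[0,0,0],"rotation":[0,0,0],"jaw":0},{"dp":[0,0,0],"rotation":[0,0,0],"jaw":0},{"dp":[0,0,0],"rotation":[0,0,0],"jaw":0},{"dp":[0,0,0],"rotation":[0,0,0],"jaw":0},{"dp":[0,0,0],"rotation":[0,0,0],"jaw":0}]'
python3 look.py
python3 -m pendant '[{"dp":[0,0,0],"rotation":[0,0,0],"jaw":0},{"dp":[0,0,0],"rotation":[0,0,0],"jaw":0},{"dp":[0,0,-0.1],"rotation":[0,0,0],"jaw":0},{"dp":[0,0,-0.3],"rotation":[0,0,0],"jaw":0},{"dp":[0,0,-0.6],"rotation":[0,0,0],"jaw":0.1},{"dp":[0,0,-0.6],"rotation":[0,0,0],"jaw":0.1},{"dp":[0,0,-0.6],"rotation":[0,0,0],"jaw":0.1},{"dp":[0,0,-0.6],"rotation":[0,0,0],"jaw":0.1}]'
python3 look.py c6
```

```text
time: 4.22
ee_pos: [0.5021, 0.2534, 0.0981]
eef_rot: [0.223, 0.975, 0.0, 0.0]
ft_force: [-0.0, 0.2, 1.3]
width: 0.0003
grip_force: 0.9
flag n 211 x 0.402..0.430 z 0.050..0.094
4.275 [0.5021 0.2534 0.098 ] [1.06 0.98 1.44]
time: 5.28
ee_pos: [0.5015, 0.2531, 0.1871]
eef_rot: [0.223, 0.975, -0.001, -0.001]
ft_force: [0.3, 0.4, 0.1]
width: 0.0084
grip_force: 0.0
flag n 215 x 0.373..0.430 z 0.045..0.068
5.325 [0.5016 0.2531 0.1871] [ 0.42  0.33 -0.1 ]
```

View pics/c6.png

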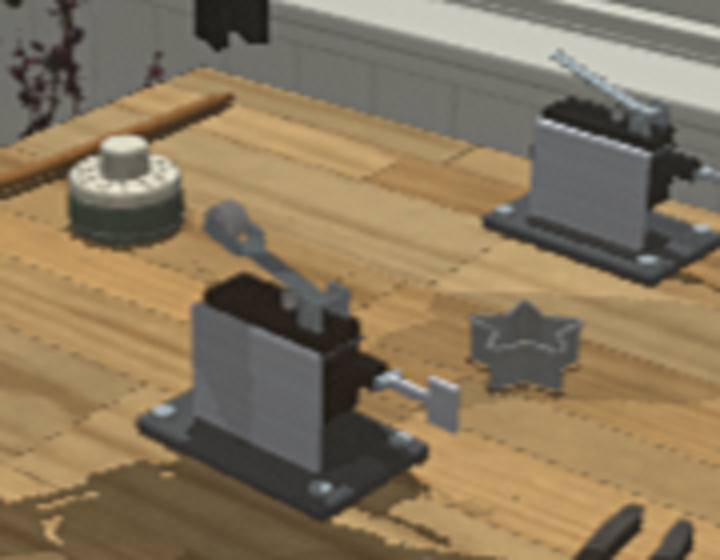

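The flag is level again (440,400), the wheel is back up (228,222), and the gripper is well clear. Timer, star cutter and nutcracker have not moved. Handing in.

```bash
python3 -c "
from bench import r
print(r.close_job())"
```

```text
the job is handed in; nothing more can be done
None
```

I pressed the roller switch until its flag stood upright, held it there for over a second without overtravel and released it; the last picture shows the lever and flag back at rest and nothing else moved, and the job is handed in (no verdict was returned).

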